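# Park the cut-off machine's clamping parts on their matching pads

## Robot

A 7-joint arm with a two-finger parallel gripper is mounted at the origin on the work surface. World frame = base frame: x ahead of the robot, y to its left, z up, the work surface at z = 0. Lengths are in m, angles in rad, forces in N, time in s.
With the tool pointing down it reaches from about 0.425 to 0.875 m from the base axis. Payload 4.7 kg.
Tool frame: the origin (TCP) lies at the very end of the fingers, on their centre line; the grasp point (between the pads) lies 19 mm behind it; z points along the fingers, y is the line along which they close (so a half turn about z gives the same grasp; the last joint's range is limited). The gripper opens to 87 mm and grips with 3 to 60 N. Pads are 19 mm wide; open, the fingers measure 117 mm over their backs; the gripper's body (75 mm by 190 mm) begins 51 mm behind the grasp point.
Start: joints at [-1.249, 0.321, -0.07, 1.45, 0.023, 1.371, -0.057], TCP at [0.197, 0.619, 0.223] pointing down, gripper open.
Joint ranges: [-2.86, 2.86], [-0.3, 2.09], [-1.38, 1.24], [0.06, 2.45], [-1.56, 4.7], [0.09, 2.05], [-2.69, 2.69]. Speed limits (rad/s): [2.57, 2.57, 3.14, 3.14, 3.14, 3.14, 3.14].

## Interface

Orientations are given as a rotation vector (axis times angle).
In Python, from bench import ctrl, imaging, ticket gives the robot as it stands.
- The arm moves only by the tool jog_arm, never from a script. Its argument "rows" is text: rows parted by semicolons, each of 7 numbers parted by spaces: the shift along the tool's x, y, z in cm, then the turn, a rotation vector about the tool's x, y, z in rad, then the closure, from -1 (fully open) to 1 (shut), so that 0 is half open. A call has 1 to 5 rows; each row shifts and turns the commanded pose from where the row before left it, along the tool's axes as they then stand; what a row does not reach is not made up. A row lasts 1/8 s, in which the tool goes at most 62.5 mm and 10.7 degrees, less where a joint would pass 70% of its speed; a pose out of reach is approached as far as the arm can. A call with a gripper value outside its range is refused whole. The fingers move at their own pace and stop on an object; "force" is the grip in N (left out, the last holds). Time passes only in rows, so rows that do not move let the fingers close. It gives the time, the measured TCP pose, the force, the opening and the grip force at its end, in the units of the state.
- ctrl.get_state(): the state, without advancing time (a new reading comes with each control period).
- imaging.get_image(name): name is "side" or "top" or "wrist"; returns a dict with "img" (480x640x3 uint8, blue, green, red), "vertical_fov" (degrees; the focal length in pixels is half the picture's height over the tangent of half this angle, whatever the lens; pixels are square), "cx", "cy" (the principal point, pixels), "origin" and "orientation" of the camera in the world. Camera axes: x right, y down, z forward; pixel columns grow to the right and rows downward; lengths in m; the calibration is good to about 2 mm. The wrist camera is an equidistant fisheye: a pixel r from the principal point sees the ray r / f radians off the axis. A picture is of the moment at which its call begins. There is no depth.
- ticket.close_job(): hands the job in; it is judged then, once.
The state is a dict: "time": time; "joint_positions": joint angles; "qd": joint speeds; "joint_torque": joint torques, N m; "position": TCP position; "tool_rot": TCP orientation; "ft_force": force on the tool from outside, world axes, zero at the start; "torque": the same for the moment, N m; "grip_width": opening from 0.0 (shut) to 1.0 (fully open); "grip_force": force on a finger pad.
Only numpy, scipy, OpenCV 4.12 (cv2) and the standard library are available. Lean on these libraries where they do the work, as an engineer would, in place of code of your own. Each camera call takes 0.05 s, during which the arm holds its last target. There are 200 camera calls.

## Task

The specimen cutter has been stripped for cleaning: pick the large wheel, the small wheel, the jaw block and the lever off the slotted plate and set each one down, upright, on the white pad whose blue silhouette matches it, centred on the silhouette, with the jaw block and the lever turned the way theirs lie (the lever's ball on the silhouette's ball). Any order will do; do not drop or throw the parts, and leave the amber jar and the brush where they are.

Things in the scene. Friction and masses are not known exactly. Their poses are not given: they have to be found in the camera images.
- big_wheel_center (a point): Large bright aluminium knurled hand wheel lying flat, a disc 56 mm in diameter and 22 mm high with a black hub (26 mm diameter, 12 mm high) on top, 34 mm in all, about 0.28 kg. At the start it stands on the dark slotted plate at the robot's left, whose top is 14 mm above the bench. The point is on its axis, 17 mm above its underside; z is up. Grip it across the disc.
- small_wheel_center (a point): Small brass knurled thumb wheel lying flat, a disc 36 mm in diameter and 22 mm high with a black hub (18 mm diameter, 12 mm high) on top, 34 mm in all, about 0.14 kg. At the start it stands on the dark slotted plate at the robot's left, whose top is 14 mm above the bench. The point is on its axis, 17 mm above its underside; z is up. Grip it across the disc.
- jaw_center (a point): Steel vise jaw block, 64 mm long (its x), 34 mm wide (its y), 36 mm high (z up), with two black bolt holes in its top and a dark strip along one long edge, about 0.5 kg. At the start it stands on the dark slotted plate at the robot's left, whose top is 14 mm above the bench. The point is its centre, 18 mm above its underside. Grip it across its y. Either way round on its pad will do.
- lever_hub (a point): Clamping lever: a steel hub block 30 x 30 mm and 34 mm high, with a thin rod (8 mm) leaving its side along its +x to a black ball knob 26 mm in diameter, about 0.25 kg. At the start it stands on the dark slotted plate at the robot's left, whose top is 14 mm above the bench. The point is the centre of the hub block, 17 mm above its underside; z is up; the ball's centre is 72 mm along +x from it and 5 mm higher, clear of the surface. Grip the hub across its y.
- pad_big: White parking pad 4 mm thick, fixed flat on the bench at the robot's right; its underside, where the origin lies, is at bench height. 84 x 84 mm, with a large blue disc (62 mm diameter) for the large wheel; the origin is at the disc's centre.
- pad_small: White parking pad 4 mm thick, fixed flat on the bench at the robot's right; its underside, where the origin lies, is at bench height. 60 x 60 mm, with a small blue disc (42 mm diameter) for the small wheel; the origin is at the disc's centre.
- pad_jaw: White parking pad 4 mm thick, fixed flat on the bench at the robot's right; its underside, where the origin lies, is at bench height. 84 x 54 mm, with a blue rectangle 70 mm (its x) by 40 mm (its y) for the jaw block; the origin is at the rectangle's centre.
- pad_lever: White parking pad 4 mm thick, fixed flat on the bench at the robot's right; its underside, where the origin lies, is at bench height. 114 mm (its x) by 48 mm (its y), with the blue silhouette of the lever: a 36 mm square for the hub centred 30 mm along the pad's -x from the origin, and a 32 mm disc for the ball centred 42 mm along its +x, joined by a bar.
- jar_center (a point): Bystander: amber glass jar with a white lid, 44 mm in diameter and 55 mm high, standing on the bench between the plate and the pads; the point is its centre. Not to be disturbed.
- brush_grip (a point): Bystander: chip brush lying on the bench at the far side, beyond the pads and the plate; the point is on its handle. Not to be disturbed.
Not all that is in view belongs to the job. Leave any pink or yellow look-alike of the part that bears lever_hub alone.

How it is judged:
By the outcome, as a careful person would: the job done as asked, in the order asked, and still so for the second after the job is handed in, with the robot touching nothing.
It also fails if it takes over 120 s, if anything falls off the work surface, if the arm or the gripper's body presses on something with over 40 N, if the wrist force passes 120 N, or if a joint passes its speed limit or range.

## Working session

There is one attempt and no reset: what is moved stays moved. The work goes in short steps, Python scripts to look and compute and a tool call to move; the robot and the scene stay as the last step left them, time stands still between calls to the robot, and variables do not carry over. Pictures are saved under pics/ and viewed, at most 14 in all, crops included, and the job is handed in when it is done.

Besides the shell and the picture viewer there is one more tool, called after ">>>" in YAML: its name, and indented under it one key for each argument. jog_arm: Moves the arm, as the interface text tells. Its arguments: {"type":"object","properties":{"rows":{"type":"string"},"force":{"type":"number"}},"required":["rows"]}

```bash
ls; mkdir -p pics; python3 - <<'E'
from bench import ctrl, imaging
import cv2,pickle
s=ctrl.get_state(); print(s['time'],s['position'],s['tool_rot'],s['grip_width'])
d={}
for n in('top','side'):
    m=imaging.get_image(n); d[n]=m
    print(n,m['vertical_fov'],m['cx'],m['cy'],m['origin'],m['orientation'])
    cv2.imwrite(f'pics/{n}0.png',m['img'])
pickle.dump(d,open('im0.pkl','wb'))
E
```

```text
pics
0.0 [0.19682542 0.61891429 0.22148064] [-4.81555933e-01 -3.10429095e+00  2.91550145e-03] 0.9974213994526974
top 56.08500226713706 316.5967316281372 235.10286434909267 [0.32171731 0.09915457 1.12359895] [-2.12010739  2.14171178 -0.19405649]
side 46.093369520866986 319.7321973958445 242.84504684088964 [-0.05638686 -0.56857171  0.79489771] [-2.17439279  0.79300256 -0.37946352]
```

View pics/top0.png

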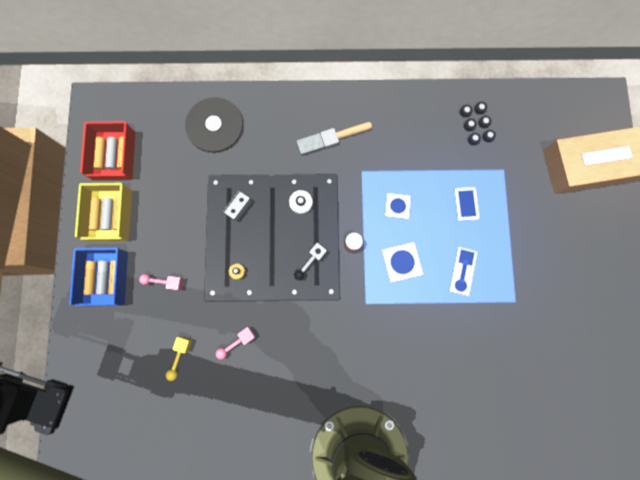

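View pics/side0.png

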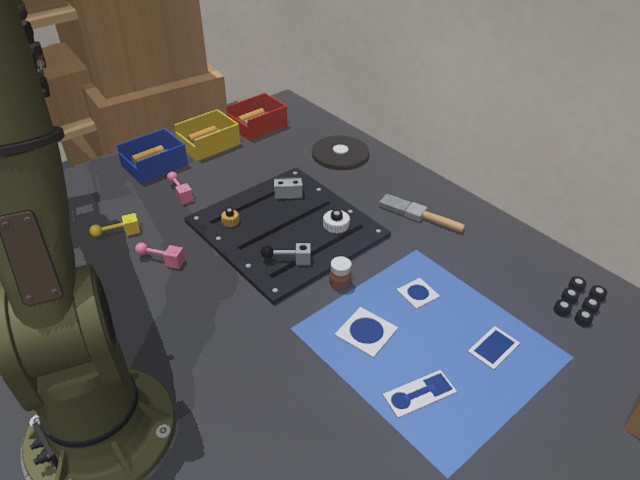

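The top view shows the plate with the jaw block (237,206), large wheel (301,202), small wheel (236,271) and a lever with its hub at (318,250) and ball at (299,274). The pads are small (398,206), jaw (467,204), big (403,262) and lever (463,271); the jar is at (354,242).
Lever candidates: steel on the plate (318,250), pink (165,282) and (237,344), yellow (180,355). The steel one with the black ball, standing on the plate, fits the description. I'll check it in an enlarged crop.

```bash
cat > h.py <<'E'
import numpy as np, cv2
from scipy.spatial.transform import Rotation as R
def ray(m,u,v):
    f=240/np.tan(np.radians(m['vertical_fov'])/2)
    return np.array([(u-m['cx'])/f,(v-m['cy'])/f,1])
def cast(m,u,v,z,fish=False):
    d=ray(m,u,v)
    if fish:
        r=np.hypot(d[0],d[1]); d=np.array([d[0]/r*np.sin(r),d[1]/r*np.sin(r),np.cos(r)]) if r>1e-9 else np.array([0,0,1.])
    d=R.from_rotvec(m['orientation']).apply(d); o=np.array(m['origin'])
    return o+d*(z-o[2])/d[2]
def proj(m,p):
    f=240/np.tan(np.radians(m['vertical_fov'])/2)
    c=R.from_rotvec(m['orientation']).inv().apply(np.array(p)-m['origin'])
    return m['cx']+f*c[0]/c[2],m['cy']+f*c[1]/c[2]
def plane(m,pts,z,fish=False): return np.array([cast(m,u,v,z,fish)[:2] for u,v in pts])
E
cat > m.py <<'E'
import pickle; from h import *
d=pickle.load(open('im0.pkl','rb')); m=d['top']; im=m['img']
hsv=cv2.cvtColor(im,cv2.COLOR_BGR2HSV)
def blobs(mask,roi,amin):
    x0,y0,x1,y1=roi; k=np.zeros(mask.shape,np.uint8); k[y0:y1,x0:x1]=mask[y0:y1,x0:x1]
    for c in cv2.findContours(k,cv2.RETR_EXTERNAL,cv2.CHAIN_APPROX_NONE)[0]:
        if cv2.contourArea(c)>=amin: yield c[:,0].astype(float)
def show(n,c,z):
    w=(plane(m,c,z)*1000).astype(np.float32); r=cv2.minAreaRect(w)
    print(n,'px',c.mean(0).round(),'rect',np.round(r[0],1),np.round(r[1],1),round(r[2],1))
white=((hsv[...,1]<50)&(hsv[...,2]>150)).astype(np.uint8)
dark=((hsv[...,0]>100)&(hsv[...,0]<130)&(hsv[...,1]>150)&(hsv[...,2]<170)).astype(np.uint8)
for c in blobs(white,(365,173,510,300),100): show('pad',c,.004)
for c in blobs(dark,(365,173,510,300),60): show('sil',c,.004)
light=((hsv[...,1]<60)&(hsv[...,2]>105)).astype(np.uint8)
for c in blobs(light,(215,187,332,285),40): show('metal',c,.05)
brass=((hsv[...,1]>110)&(hsv[...,2]>110)).astype(np.uint8)
for c in blobs(brass,(215,187,332,285),20): show('brass',c,.036)
c=cv2.resize(im[180:300,210:370],None,fx=5,fy=5,interpolation=cv2.INTER_CUBIC); cv2.imwrite('pics/crop.png',c)
print(hsv[271,463],hsv[230,440])
E
python3 m.py
```

```text
pad px [463. 271.] rect [ 428.4 -272. ] [ 49.9 115.5] 75.2
pad px [402. 262.] rect [ 452.7 -120.2] [86.5 86.3] 12.7
pad px [398. 205.] rect [ 597.2 -115.2] [62.  62.6] 82.3
pad px [467. 203.] rect [ 601.4 -292.2] [86.1 55.7] 3.2
metal px [237. 239.] rect [513.7 275.9] [234.7 130.4] 0.5
metal px [308. 240.] rect [515.4 126.3] [136.1 239.4] 89.1
brass px [236. 272.] rect [430.  287.5] [36.5 33.9] 89.4
[112 160 201] [104  90 253]
```

View pics/crop.png

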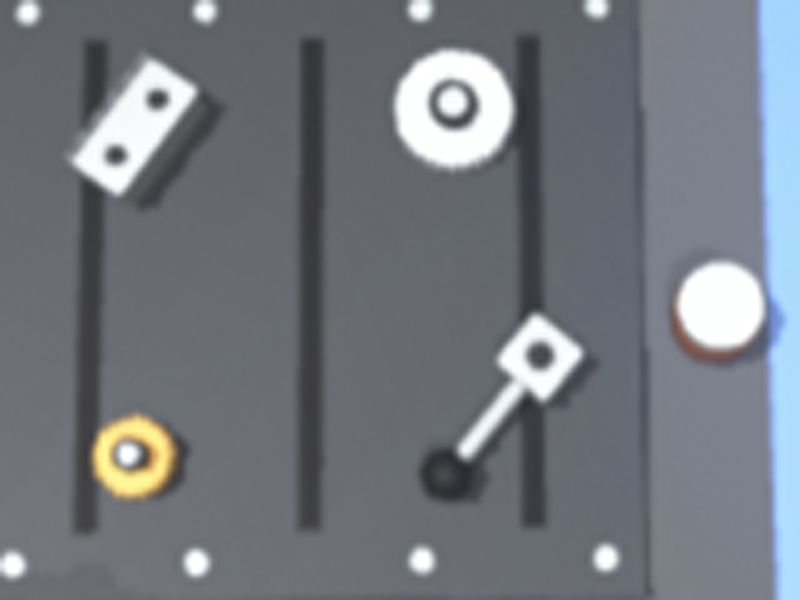

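The crop confirms it: the lever on the plate has a light steel hub at crop (540,357), a rod, and a black ball at (447,475). I'll tighten the masks next.

```bash
python3 - <<'E'
s=open('m.py').read()
s=s.replace("hsv[...,2]>105","hsv[...,2]>165").replace("(hsv[...,2]<170)","(hsv[...,2]<215)")
s+='''
# jar, lever ball, lever silhouette parts
for c in blobs(white,(340,225,370,255),60): show('lid',c,.055)
blk=(hsv[...,2]<55).astype(np.uint8)
for c in blobs(blk,(290,262,310,284),15): show('ball',c,.036)
for c in blobs(light,(300,235,330,275),20):
    k=np.zeros(white.shape,np.uint8); cv2.drawContours(k,[c.astype(np.int32)],-1,1,-1)
    k=cv2.morphologyEx(k,cv2.MORPH_OPEN,np.ones((5,5)))
    for e in blobs(k,(0,0,640,480),10): show('hub',e,.048)
'''
open('m.py','w').write(s)
E
python3 m.py
```

```text
pad px [463. 271.] rect [ 428.4 -272. ] [ 49.9 115.5] 75.2
pad px [402. 262.] rect [ 452.7 -120.2] [86.5 86.3] 12.7
pad px [398. 205.] rect [ 597.2 -115.2] [62.  62.6] 82.3
pad px [467. 203.] rect [ 601.4 -292.2] [86.1 55.7] 3.2
sil px [466. 257.] rect [ 462.4 -281.4] [28.2 27.3] 75.1
sil px [398. 205.] rect [ 596.8 -116. ] [31.  28.9] 89.5
sil px [467. 203.] rect [ 601.4 -292.5] [60.7 32.2] 3.3
metal px [313. 257.] rect [458.2 105.2] [31.7 75.3] 50.9
metal px [236. 205.] rect [591.1 288.7] [31.  65.4] 54.6
metal px [300. 201.] rect [598.  131.8] [56.5 58.1] 89.5
brass px [236. 272.] rect [430.  287.5] [36.5 33.9] 89.4
[112 160 201] [104  90 253]
lid px [354. 240.] rect [498.8   4.5] [41.  41.6] 88.8
hub px [317. 251.] rect [475.2  91.3] [31.4 34.1] 89.4
```

Plan, in m. Picks: small wheel (.430,.287), big wheel (.598,.132), jaw (.591,.289) with its long axis at 145°, lever hub (.475,.091) with its rod at 141°. Pads: big (.453,-.120), small (.597,-.115), jaw (.601,-.292) at 3°, lever hub (.457,-.280) at 165°. All sizes and reaches check out. First move: above the small wheel.

>>> jog_arm:
  rows: "-3.2 -2.5 0.7 0 0 0 -1;-3.2 -2.5 0.7 0 0 0 -1;-3.2 -2.5 0.7 0 0 0 -1;-3.2 -2.5 0.7 0 0 0 -1;-3.2 -2.5 0.7 0 0 0 -1"
  force: 40

```text
time: 0.72
position: [0.3121, 0.4504, 0.187]
tool_rot: [-0.482, -3.104, 0.001]
ft_force: [0.5, 0.1, -1.3]
grip_width: 0.997
grip_force: 0.0
```

>>> jog_arm:
  rows: "-3.2 -2.5 0.7 0 0 0 -1;-3.2 -2.5 0.7 0 0 0 -1;-3.2 -2.5 0.7 0 0 0 -1;-3.2 -2.5 0.7 0 0 0 -1;-3.2 -2.5 0.7 0 0 0 -1"

```text
time: 1.35
position: [0.4266, 0.2829, 0.1521]
tool_rot: [-0.481, -3.104, 0.0]
ft_force: [-0.0, 0.0, -0.6]
grip_width: 0.999
grip_force: 0.0
```

```bash
cat >> h.py <<'E'
def goto(x,y,z,deg=None):
    """print travel in present tool axes (cm) and the z turn (rad) to a down pose"""
    from bench import ctrl
    s=ctrl.get_state(); M=R.from_rotvec(s['tool_rot']); p=np.array(s['position'])
    X=M.as_matrix()[:,0]; a=np.degrees(np.arctan2(X[1],X[0]))
    t=M.inv().apply(np.array([x,y,z])-p)*100
    tgt=a if deg is None else deg
    E=R.from_euler('z',tgt,degrees=True)*R.from_matrix(np.diag([1.,-1,-1]))
    print('t',round(s['time'],2),'pos',p.round(4),'yaw',round(a,1),'shift cm',t.round(2),'turn',(M.inv()*E).as_rotvec().round(3),'w',round(s['grip_width']*87,1),'gf',np.round(s['grip_force'],1),'F',np.round(s['ft_force'],1))
E
python3 - <<'E'
from h import *; from bench import imaging
import pickle
goto(.430,.2875,.15)
m=imaging.get_image('wrist'); print({k:v for k,v in m.items() if k!='img'})
pickle.dump(m,open('w1.pkl','wb')); cv2.imwrite('pics/w1.png',m['img'])
E
```

```text
t 1.35 pos [0.4266 0.2829 0.1521] yaw 162.4 shift cm [-0.19  0.54  0.21] turn [-0. -0.  0.] w 86.9 gf 0.0 F [-0.   0.  -0.6]
{'vertical_fov': 65.70646984690485, 'cx': 320.21198781393963, 'cy': 244.09044675231948, 'origin': array([0.34983406, 0.30741172, 0.31446217]), 'orientation': array([2.3360087 , 1.70940143, 0.25108687])}
```

View pics/w1.png

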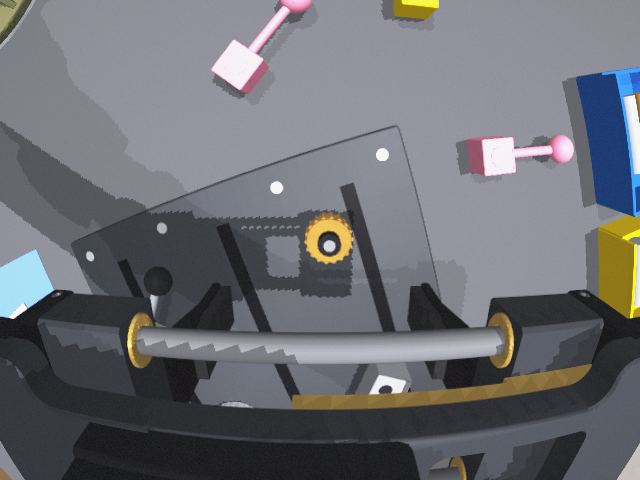

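The wrist view shows the brass wheel at (329,238), the fingers at (205,330) and (435,330), and the steel lever's ball at (157,282).

```bash
cat >> h.py <<'E'
def brass(m,fish,z,roi):
    hsv=cv2.cvtColor(m['img'],cv2.COLOR_BGR2HSV); k=((hsv[...,1]>110)&(hsv[...,2]>100)&(hsv[...,0]>8)&(hsv[...,0]<32)).astype(np.uint8)
    q=np.zeros_like(k); x0,y0,x1,y1=roi; q[y0:y1,x0:x1]=k[y0:y1,x0:x1]
    c=max(cv2.findContours(q,cv2.RETR_EXTERNAL,cv2.CHAIN_APPROX_NONE)[0],key=cv2.contourArea)[:,0]
    w=(plane(m,c,z,fish)*1000).astype(np.float32)
    print('circle',cv2.minEnclosingCircle(w),'rect',cv2.minAreaRect(w))
E
python3 - <<'E'
from h import *; import pickle
m=pickle.load(open('w1.pkl','rb')); print(cast(m,329,244,.047,True))
brass(m,True,.036,(290,200,370,275))
d=pickle.load(open('im0.pkl','rb')); brass(d['top'],False,.036,(220,255,250,290))
brass(d['side'],False,.036,(210,190,250,235)); print(proj(d['side'],(.430,.288,.048)))
goto(.430,.288,.018)
E
```

```text
[0.42847582 0.28921308 0.047     ]
circle ((427.0427551269531, 289.4755859375), 20.87980079650879) rect ((426.9637756347656, 289.5040283203125), (37.18484878540039, 41.572059631347656), 65.6112289428711)
circle ((430.009521484375, 287.441162109375), 19.301788330078125) rect ((430.0467224121094, 287.4760437011719), (36.51616287231445, 33.88071060180664), 89.42440032958984)
circle ((423.4218444824219, 277.6797180175781), 28.439006805419922) rect ((422.1042785644531, 277.5618591308594), (55.05434036254883, 36.70086669921875), 57.10236358642578)
(np.float64(229.46670640643862), np.float64(209.87664856915168))
t 1.4 pos [0.4299 0.2765 0.1512] yaw 161.9 shift cm [ 0.38  1.15 13.31] turn [-0.004  0.002 -0.   ] w 86.7 gf 0.0 F [ 3.1 -5.1 -0.7]
```

>>> jog_arm:
  rows: "0 0 0 0 0 0 -1;0 0 0 0 0 0 -1;0 0 0 0 0 0 -1"

```text
time: 1.78
position: [0.4254, 0.2855, 0.1527]
tool_rot: [-0.478, -3.105, -0.001]
ft_force: [-0.3, 0.6, 0.4]
grip_width: 1.0
grip_force: 0.0
```

```bash
python3 -c "
from h import *
goto(.429,.2883,.018)"
```

```text
t 1.77 pos [0.4254 0.2855 0.1527] yaw 162.5 shift cm [-0.26  0.36 13.47] turn [ 0. -0. -0.] w 87.0 gf 0.0 F [-0.3  0.6  0.4]
```

>>> jog_arm:
  rows: "-0.3 0.3 2.0 0 0 0 -1;0 0 4.0 0 0 0 -1;0 0 4.0 0 0 0 -1;0 0 1.6 0 0 0 -1;0 0 0.8 0 0 0 -1"

```text
time: 2.4
position: [0.4298, 0.2867, 0.0283]
tool_rot: [-0.48, -3.105, 0.0]
ft_force: [0.1, 0.3, 0.6]
grip_width: 0.997
grip_force: 0.0
```

>>> jog_arm:
  rows: "0 0 0.6 0 0 0 -1;0 0 0.3 0 0 0 -1;0 0 0 0 0 0 -1;0 0 0 0 0 0 -1"

```text
time: 2.9
position: [0.4303, 0.2865, 0.0201]
tool_rot: [0.482, 3.104, 0.001]
ft_force: [-0.9, -0.4, 0.1]
grip_width: 0.999
grip_force: 0.0
```

```bash
python3 -c "
from h import *
goto(.429,.2883,.018)"
```

```text
t 2.9 pos [0.4303 0.2865 0.0201] yaw 162.4 shift cm [0.18 0.14 0.21] turn [0.001 0.001 0.   ] w 86.9 gf 0.0 F [-0.9 -0.4  0.1]
```

>>> jog_arm:
  rows: "0.1 0.1 0.2 0 0 0 -0.3;0 0 0 0 0 0 0.4;0 0 0 0 0 0 1;0 0 0 0 0 0 1;0 0 0 0 0 0 1"
  force: 30

```text
time: 3.52
position: [0.4293, 0.2875, 0.0176]
tool_rot: [0.482, 3.104, 0.0]
ft_force: [0.1, -0.9, 0.1]
grip_width: 0.516
grip_force: 0.0
```

```bash
python3 -c "
from h import *
goto(.597,-.115,.15)"
```

```text
t 3.52 pos [0.4293 0.2875 0.0176] yaw 162.4 shift cm [-28.17 -33.28 -13.24] turn [0. 0. 0.] w 44.9 gf 0.0 F [ 0.1 -0.9  0.1]
```

>>> jog_arm:
  rows: "0 0 0 0 0 0 1;0 0 0 0 0 0 1;0 0 0 0 0 0 1;0 0 0 0 0 0 1"

```text
time: 4.03
position: [0.4294, 0.2876, 0.0176]
tool_rot: [0.481, 3.104, 0.0]
ft_force: [0.6, 0.5, -0.7]
grip_width: 0.41
grip_force: 30.0
```

>>> jog_arm:
  rows: "0 0 -1 0 0 0 1;0 0 -2.5 0 0 0 1;0 0 -3.5 0 0 0 1;0 0 -2 0 0 0 1;0 0 -1 0 0 0 1"

```text
time: 4.65
position: [0.4298, 0.2877, 0.1192]
tool_rot: [0.482, 3.103, 0.003]
ft_force: [0.2, 0.1, -1.3]
grip_width: 0.403
grip_force: 30.0
```

```bash
python3 -c "
from h import *
goto(.597,-.115,.12)"
```

```text
t 4.65 pos [0.4298 0.2877 0.1192] yaw 162.4 shift cm [-28.14 -33.31  -0.1 ] turn [0.002 0.001 0.   ] w 35.1 gf 30.0 F [ 0.2  0.1 -1.3]
```

>>> jog_arm:
  rows: "-1.1 -1.3 0 0 0 0 1;-2.2 -2.7 0 0 0 0 1;-2.8 -3.3 0 0 0 0 1;-2.8 -3.3 0 0 0 0 1;-2.8 -3.3 0 0 0 0 1"

```text
time: 5.28
position: [0.4983, 0.1165, 0.1163]
tool_rot: [-0.483, -3.103, 0.002]
ft_force: [-0.2, 0.7, -1.8]
grip_width: 0.41
grip_force: 30.0
```

>>> jog_arm:
  rows: "-2.8 -3.3 0 0 0 0 1;-2.8 -3.3 0 0 0 0 1;-2.8 -3.3 0 0 0 0 1;-2.8 -3.3 0 0 0 0 1;-2.3 -2.7 0 0 0 0 1"

```text
time: 5.9
position: [0.5782, -0.0765, 0.1162]
tool_rot: [-0.485, -3.102, 0.003]
ft_force: [0.8, 0.5, -0.8]
grip_width: 0.407
grip_force: 30.0
```

>>> jog_arm:
  rows: "-1.4 -1.7 0 0 0 0 1;-0.7 -0.8 0 0 0 0 1;0 0 0 0 0 0 1;0 0 0 0 0 0 1"

```text
time: 6.4
position: [0.5912, -0.1018, 0.1171]
tool_rot: [-0.479, -3.104, -0.001]
ft_force: [0.5, 0.1, -1.0]
grip_width: 0.404
grip_force: 30.0
```

```bash
python3 - <<'E'
from h import *; from bench import imaging
import pickle
m=imaging.get_image('wrist')
pickle.dump(m,open('w2.pkl','wb')); cv2.imwrite('pics/w2.png',m['img']); print(m['origin'])
m=imaging.get_image('top'); pickle.dump(m,open('t2.pkl','wb'))
goto(.597,-.115,.04)
E
```

```text
[ 0.51449887 -0.07759193  0.27960868]
t 6.5 pos [ 0.5914 -0.1016  0.1175] yaw 162.5 shift cm [-0.94 -1.11  7.74] turn [ 0.001 -0.001 -0.   ] w 35.3 gf 30.0 F [-0.1  0.6 -2.2]
```

View pics/w2.png

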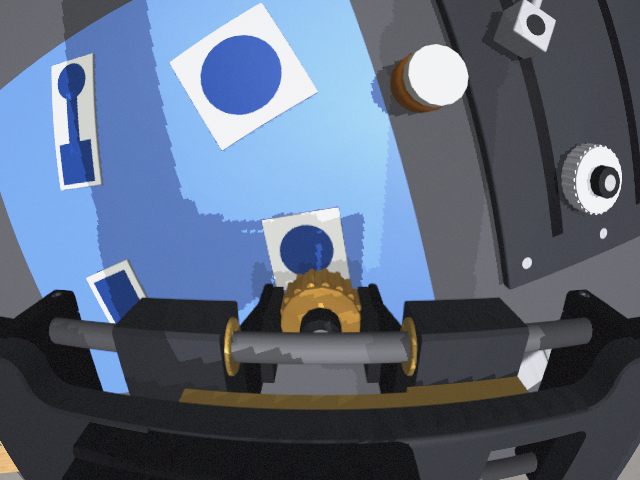

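The wrist view shows the gripped brass wheel at (320,305), the small pad's disc at (307,250), the big pad's disc at (241,75), the lever pad around (77,120), the jar lid at (437,75) and the big wheel at (592,180).

```bash
cat >> h.py <<'E'
def sils(m,roi,amin=150,z=.004,fish=True):
    hsv=cv2.cvtColor(m['img'],cv2.COLOR_BGR2HSV); k=((hsv[...,0]>105)&(hsv[...,0]<130)&(hsv[...,1]>160)&(hsv[...,2]<215)&(hsv[...,2]>60)).astype(np.uint8)
    q=np.zeros_like(k); x0,y0,x1,y1=roi; q[y0:y1,x0:x1]=k[y0:y1,x0:x1]
    for c in cv2.findContours(q,cv2.RETR_EXTERNAL,cv2.CHAIN_APPROX_NONE)[0]:
        if cv2.contourArea(c)<amin: continue
        w=(plane(m,c[:,0],z,fish)*1000).astype(np.float32)
        print('px',c[:,0].mean(0).round(),'circ',np.round(cv2.minEnclosingCircle(w)[0],1),round(cv2.minEnclosingCircle(w)[1],1),'rect',[np.round(a,1) for a in cv2.minAreaRect(w)])
E
python3 - <<'E'
from h import *; import pickle
m=pickle.load(open('w2.pkl','rb'))
h=cv2.cvtColor(m['img'],cv2.COLOR_BGR2HSV); print(h[75,241],h[250,300],h[165,78],h[30,150],h[200,150],h[90,120])
sils(m,(0,0,360,300))
E
```

```text
[112 165 193] [112 167 125] [111 189 170] [107 112 244] [110 135 189] [110 132 189]
px [117. 288.] circ [ 579.8 -292.4] 23.5 rect [array([ 579.1, -292.7]), array([29.2, 38.6]), np.float64(1.7)]
px [306. 251.] circ [ 594.9 -114.8] 20.4 rect [array([ 593.7, -114.7]), array([40.3, 37.7]), np.float64(86.6)]
px [ 74. 128.] circ [ 427.7 -271.3] 53.6 rect [array([ 426.4, -271.5]), array([ 35.2, 104.8]), np.float64(75.4)]
px [244.  74.] circ [ 450.5 -119.6] 30.6 rect [array([ 450.3, -119.9]), array([59.5, 60.4]), np.float64(72.5)]
```

>>> jog_arm:
  rows: "-0.8 -1.0 1.5 0 0 0 1;-0.1 -0.1 2.5 0 0 0 1;0 0 2.2 0 0 0 1;0 0 1.2 0 0 0 1;0 0 0.6 0 0 0 1"

```text
time: 7.12
position: [0.5965, -0.1165, 0.0366]
tool_rot: [-0.482, -3.103, 0.001]
ft_force: [-0.7, -0.8, -1.6]
grip_width: 0.407
grip_force: 30.0
```

>>> jog_arm:
  rows: "0 0 0.2 0 0 0 1;0 0 0 0 0 0 1;0 0 0 0 0 0 1"

```text
time: 7.5
position: [0.5974, -0.1163, 0.0363]
tool_rot: [0.481, 3.103, 0.0]
ft_force: [-0.3, -0.4, -0.7]
grip_width: 0.403
grip_force: 30.0
```

```bash
python3 -c "
from h import *
goto(.5962,-.115,.008)"
```

```text
t 7.5 pos [ 0.5974 -0.1163  0.0363] yaw 162.4 shift cm [0.16 0.09 2.83] turn [0.    0.001 0.   ] w 35.1 gf 30.0 F [-0.3 -0.4 -0.7]
```

>>> jog_arm:
  rows: "0.2 0.1 0.8 0 0 0 1;0 0 0.8 0 0 0 1;0 0 0.6 0 0 0 1;0 0 0.3 0 0 0 1;0 0 0.2 0 0 0 1"

```text
time: 8.12
position: [0.5953, -0.1148, 0.0083]
tool_rot: [-0.482, -3.104, 0.0]
ft_force: [0.4, -0.7, -1.6]
grip_width: 0.403
grip_force: 30.0
```

>>> jog_arm:
  rows: "0 0 0 0 0 0 1;0 0 0 0 0 0 1"

```text
time: 8.38
position: [0.5955, -0.1148, 0.0088]
tool_rot: [0.481, 3.104, 0.0]
ft_force: [-0.3, -1.0, -1.4]
grip_width: 0.405
grip_force: 30.0
```

```bash
python3 -c "
from h import *
goto(.5962,-.115,.008)"
```

```text
t 8.38 pos [ 0.5955 -0.1148  0.0088] yaw 162.4 shift cm [-0.08 -0.    0.08] turn [0. 0. 0.] w 35.2 gf 30.0 F [-0.3 -1.  -1.4]
```

>>> jog_arm:
  rows: "-0.1 0 0.1 0 0 0 1;0 0 0 0 0 0 1;0 0 0 0 0 0 0;0 0 0 0 0 0 -0.2;0 0 0 0 0 0 -0.3"

```text
time: 9.0
position: [0.5964, -0.115, 0.0077]
tool_rot: [0.481, 3.104, 0.0]
ft_force: [0.1, -0.6, -0.3]
grip_width: 0.616
grip_force: 0.0
```

>>> jog_arm:
  rows: "0 0 0 0 0 0 -0.3;0 0 -1 0 0 0 -0.3;0 0 -3 0 0 0 -0.5;0 0 -4.5 0 0 0 -1;0 0 -4.5 0 0 0 -1"

```text
time: 9.62
position: [0.5961, -0.1151, 0.1395]
tool_rot: [0.482, 3.104, 0.0]
ft_force: [-0.0, -0.6, -0.0]
grip_width: 0.895
grip_force: 0.0
```

```bash
python3 - <<'E'
from h import *
goto(.598,.132,.15)
E
```

```text
t 9.62 pos [ 0.5961 -0.1151  0.1395] yaw 162.3 shift cm [ 7.31 23.61 -1.05] turn [0. 0. 0.] w 77.9 gf 0.0 F [-0.  -0.6 -0. ]
```

>>> jog_arm:
  rows: "0.5 1.5 0 0 0 0 -1;1 3.2 0 0 0 0 -1;1.1 3.6 0 0 0 0 -1;1.1 3.6 0 0 0 0 -1;1.1 3.6 0 0 0 0 -1"

```text
time: 10.25
position: [0.5968, 0.049, 0.1372]
tool_rot: [-0.481, -3.104, -0.0]
ft_force: [1.1, -0.1, 0.2]
grip_width: 1.002
grip_force: 0.0
```

>>> jog_arm:
  rows: "1.1 3.6 0 0 0 0 -1;0.8 2.6 0 0 0 0 -1;0.5 1.3 0 0 0 0 -1;0.1 0.6 0 0 0 0 -1;0 0 0 0 0 0 -1"

```text
time: 10.88
position: [0.5982, 0.1312, 0.1375]
tool_rot: [0.483, 3.104, -0.001]
ft_force: [-0.6, 0.4, 0.3]
grip_width: 1.0
grip_force: 0.0
```

>>> jog_arm:
  rows: "0 0 0 0 0 0 -1;0 0 0 0 0 0 -1;0 0 0 0 0 0 -1"

```text
time: 11.25
position: [0.5982, 0.1314, 0.1376]
tool_rot: [0.483, 3.104, 0.0]
ft_force: [0.6, 0.3, -0.2]
grip_width: 0.996
grip_force: 0.0
```

```bash
python3 - <<'E'
from h import *; from bench import imaging
import pickle
m=imaging.get_image('wrist'); pickle.dump(m,open('w3.pkl','wb'))
t=imaging.get_image('top'); pickle.dump(t,open('t3.pkl','wb'))
a=cv2.resize(t['img'][170:310,360:520],(640,560),interpolation=cv2.INTER_CUBIC)[:,:]
b=cv2.resize(m['img'],(800,600)); cv2.imwrite('pics/w3.png',m['img']); cv2.imwrite('pics/t3.png',a)
brass(t,False,.026,(380,190,415,222))
goto(.598,.132,.018)
E
```

```text
circle ((590.1837768554688, -99.20913696289062), 9.999999747378752e-05) rect ((590.1837768554688, -99.20913696289062), (0.0, 0.0), 0.0)
t 11.35 pos [0.5982 0.1318 0.1376] yaw 162.3 shift cm [3.000e-02 1.000e-02 1.196e+01] turn [0. 0. 0.] w 87.5 gf 0.0 F [-0.5 -0.5  0.6]
```

View pics/w3.png

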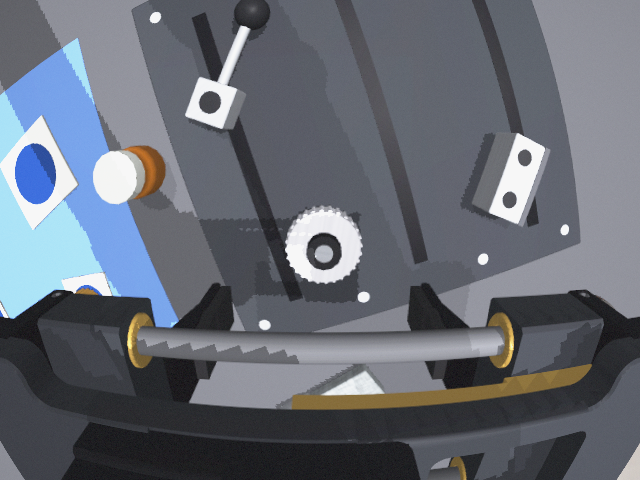

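Wrist view: big wheel disc at (323,245) with its hub cap at (323,254), lever hub hole (210,102) and ball (252,13), jaw holes (525,157) and (510,199), and the brass wheel on its pad at the lower left.

```bash
python3 - <<'E'
from h import *; import pickle
m=pickle.load(open('w3.pkl','rb')); t=pickle.load(open('t3.pkl','rb')); im=m['img']
h=cv2.cvtColor(im,cv2.COLOR_BGR2HSV)
k=((h[...,1]<40)&(h[...,2]>200)).astype(np.uint8)
q=np.zeros_like(k); q[200:290,275:370]=k[200:290,275:370]
c=max(cv2.findContours(q,0,1)[0],key=cv2.contourArea)[:,0]
print('big',cv2.minAreaRect((plane(m,c,.036,True)*1000).astype(np.float32)),'cap',cast(m,323,254,.048,True))
a,b=cast(m,525,157,.05,True),cast(m,510,199,.05,True); print('jaw',(a+b)/2,np.linalg.norm(a-b),np.degrees(np.arctan2(*(a-b)[[1,0]])))
hub,ball=cast(m,210,102,.048,True),cast(m,252,13,.036,True); d=ball-hub; print('lever',hub,ball,np.hypot(*d[:2]),np.degrees(np.arctan2(d[1],d[0])))
T=t['img']; H=cv2.cvtColor(T,cv2.COLOR_BGR2HSV)
k=((H[...,0]>8)&(H[...,0]<35)&(H[...,1]>90)).astype(np.uint8); q=np.zeros_like(k); q[185:230,375:425]=k[185:230,375:425]
n,l,s,ce=cv2.connectedComponentsWithStats(q); print(s,ce)
for p in ce[1:]: print(cast(t,*p,.026))
cv2.imwrite('pics/t3.png',cv2.resize(T[180:240,370:430],(480,480),interpolation=cv2.INTER_CUBIC))
E
```

```text
big ((600.2308349609375, 133.46713256835938), (57.03273010253906, 57.000125885009766), 65.92350769042969) cap [0.60146007 0.13248569 0.048     ]
jaw [0.58888327 0.28820788 0.05      ] 0.033924121226131455 144.58405699179144
lever [0.47427423 0.09182737 0.048     ] [0.41897639 0.13760179 0.036     ] 0.07178543447632038 140.3827421060502
[[     0      0    640    480 307102]
 [   392    198     14     13     98]] [[319.47491387 239.51110055]
 [398.1122449  204.71428571]]
[ 0.59337256 -0.11216551  0.026     ]
```

View pics/t3.png

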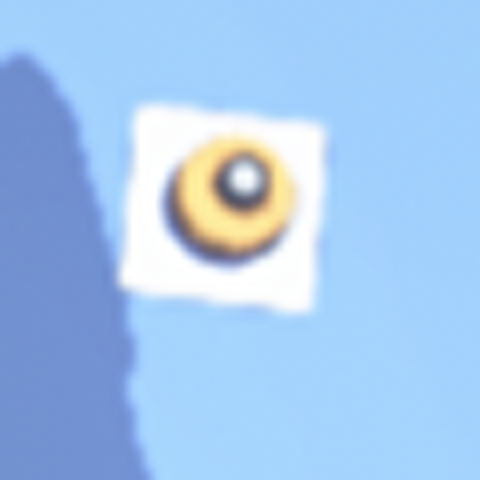

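The crop shows the brass wheel upright at (235,200), on its silhouette and nearly concentric with it. Now down onto the big wheel.

```bash
python3 - <<'E'
from h import *; import pickle
t=pickle.load(open('t3.pkl','rb')); print(cast(t,370+245/8-.5,180+178/8-.5,.038))
d=pickle.load(open('im0.pkl','rb'))['top']; print(cast(d,210+128/5-.5,180+455/5-.5,.048))
goto(.6005,.1325,.018)
E
```

```text
[ 0.59791846 -0.11517513  0.038     ]
[0.43003697 0.28875402 0.048     ]
t 11.35 pos [0.5982 0.1318 0.1376] yaw 162.3 shift cm [-0.2   0.14 11.96] turn [0. 0. 0.] w 87.5 gf 0.0 F [-0.5 -0.5  0.6]
```

>>> jog_arm:
  rows: "-0.2 0.1 2.0 0 0 0 -1;0 0 3.0 0 0 0 -1;0 0 3.0 0 0 0 -1;0 0 2.0 0 0 0 -1;0 0 1.0 0 0 0 -1"

```text
time: 11.98
position: [0.5995, 0.1322, 0.0257]
tool_rot: [-0.481, -3.103, 0.002]
ft_force: [-0.1, -0.1, 0.6]
grip_width: 0.998
grip_force: 0.0
```

>>> jog_arm:
  rows: "0 0 0.6 0 0 0 -1;0 0 0.3 0 0 0 -1;0 0 0 0 0 0 -1;0 0 0 0 0 0 -1"

```text
time: 12.48
position: [0.6009, 0.1325, 0.0193]
tool_rot: [0.481, 3.103, 0.001]
ft_force: [-0.2, -0.8, 0.6]
grip_width: 1.0
grip_force: 0.0
```

```bash
python3 -c "
from h import *
goto(.6005,.1325,.018)"
```

```text
t 12.47 pos [0.6009 0.1325 0.0193] yaw 162.4 shift cm [ 0.03 -0.01  0.13] turn [0.001 0.001 0.   ] w 87.0 gf 0.0 F [-0.2 -0.8  0.6]
```

>>> jog_arm:
  rows: "0 0 0.1 0 0 0 -0.5;0 0 0 0 0 0 0;0 0 0 0 0 0 1;0 0 0 0 0 0 1;0 0 0 0 0 0 1"

```text
time: 13.1
position: [0.6004, 0.1325, 0.0176]
tool_rot: [0.481, 3.104, 0.0]
ft_force: [-0.1, -0.3, -0.6]
grip_width: 0.631
grip_force: 30.0
```

>>> jog_arm:
  rows: "0 0 0 0 0 0 1;0 0 0 0 0 0 1"

```text
time: 13.35
position: [0.6004, 0.1325, 0.0176]
tool_rot: [0.481, 3.104, 0.0]
ft_force: [0.6, 0.5, 0.0]
grip_width: 0.638
grip_force: 30.0
```

```bash
python3 -c "
from h import *
goto(.451,-.1197,.12)"
```

```text
t 13.35 pos [0.6004 0.1325 0.0176] yaw 162.4 shift cm [  6.6  -28.56 -10.25] turn [0. 0. 0.] w 55.5 gf 30.0 F [0.6 0.5 0. ]
```

>>> jog_arm:
  rows: "0 0 -1 0 0 0 1;0 0 -2.5 0 0 0 1;0 0 -3.5 0 0 0 1;0 0 -2 0 0 0 1;0 0 -1.2 0 0 0 1"
  force: 40

```text
time: 13.98
position: [0.6005, 0.1323, 0.1207]
tool_rot: [0.482, 3.104, 0.001]
ft_force: [0.5, -0.3, -2.4]
grip_width: 0.637
grip_force: 40.0
```

>>> jog_arm:
  rows: "0.2 -1 0 0 0 0 1;0.6 -2.5 0 0 0 0 1;0.8 -3.5 0 0 0 0 1;0.9 -3.8 0 0 0 0 1;0.9 -3.8 0 0 0 0 1"

```text
time: 14.6
position: [0.5215, 0.0017, 0.118]
tool_rot: [-0.482, -3.102, 0.002]
ft_force: [0.9, -0.9, -2.6]
grip_width: 0.638
grip_force: 40.0
```

>>> jog_arm:
  rows: "0.9 -3.8 0 0 0 0 1;0.8 -3.6 0 0 0 0 1;0.7 -3.0 0 0 0 0 1;0.5 -2 0 0 0 0 1;0.2 -1 0 0 0 0 1"

```text
time: 15.22
position: [0.4525, -0.1156, 0.119]
tool_rot: [-0.483, -3.103, -0.0]
ft_force: [0.0, 1.4, -3.4]
grip_width: 0.634
grip_force: 40.0
```

>>> jog_arm:
  rows: "0.1 -0.6 1 0 0 0 1;0 0 2 0 0 0 1;0 0 2 0 0 0 1;0 0 0 0 0 0 1;0 0 0 0 0 0 1"

```text
time: 15.85
position: [0.4514, -0.1199, 0.0698]
tool_rot: [0.48, 3.104, -0.0]
ft_force: [-0.2, -0.4, -2.2]
grip_width: 0.637
grip_force: 40.0
```

```bash
python3 -c "
from h import *
goto(.451,-.1198,.008)"
```

```text
t 15.85 pos [ 0.4514 -0.1199  0.0698] yaw 162.4 shift cm [ 0.04 -0.    6.18] turn [-0.  0. -0.] w 55.4 gf 40.0 F [-0.2 -0.4 -2.2]
```

>>> jog_arm:
  rows: "0 0 1.5 0 0 0 1;0 0 1.8 0 0 0 1;0 0 1.4 0 0 0 1;0 0 0.7 0 0 0 1;0 0 0.4 0 0 0 1"

```text
time: 16.48
position: [0.4508, -0.1203, 0.0112]
tool_rot: [-0.482, -3.104, 0.0]
ft_force: [0.5, 0.5, -2.3]
grip_width: 0.634
grip_force: 40.0
```

>>> jog_arm:
  rows: "0 0 0.2 0 0 0 1;0 0 0 0 0 0 1;0 0 0 0 0 0 1"

```text
time: 16.85
position: [0.4511, -0.1202, 0.0099]
tool_rot: [0.481, 3.104, 0.0]
ft_force: [-0.1, -0.7, -2.9]
grip_width: 0.633
grip_force: 40.0
```

```bash
python3 -c "
from h import *
goto(.451,-.1198,.0077)"
```

```text
t 16.85 pos [ 0.4511 -0.1202  0.0099] yaw 162.4 shift cm [0.03 0.04 0.22] turn [0.    0.001 0.   ] w 55.0 gf 40.0 F [-0.1 -0.7 -2.9]
```

>>> jog_arm:
  rows: "0 0 0.2 0 0 0 1;0 0 0 0 0 0 1;0 0 0 0 0 0 -0.5;0 0 0 0 0 0 -0.6;0 0 0 0 0 0 -0.7"

```text
time: 17.48
position: [0.4511, -0.1202, 0.0078]
tool_rot: [0.481, 3.104, 0.0]
ft_force: [0.2, -0.5, -0.1]
grip_width: 0.819
grip_force: 0.0
```

>>> jog_arm:
  rows: "0 0 0 0 0 0 -0.8;0 0 -1 0 0 0 -0.8;0 0 -3 0 0 0 -1;0 0 -4.5 0 0 0 -1;0 0 -4 0 0 0 -1"

```text
time: 18.1
position: [0.4509, -0.1204, 0.1347]
tool_rot: [0.482, 3.103, 0.0]
ft_force: [0.7, 0.8, -0.0]
grip_width: 0.997
grip_force: 0.0
```

>>> jog_arm:
  rows: "0 0 -1 0 0 0.09 -1;0 0 0 0 0 0.1 -1;0 0 0 0 0 0.1 -1;0 0 0 0 0 0.09 -1;0 0 0 0 0 0 -1"

```text
time: 18.73
position: [0.4509, -0.1203, 0.1431]
tool_rot: [1.058, 2.957, 0.001]
ft_force: [0.1, -0.9, 0.5]
grip_width: 1.0
grip_force: 0.0
```

```bash
python3 -c "
from h import *
goto(.475,.0915,.14,140.6)"
```

```text
t 18.73 pos [ 0.4509 -0.1203  0.1431] yaw 140.6 shift cm [11.57 17.91  0.32] turn [0.001 0.001 0.001] w 87.0 gf 0.0 F [ 0.1 -0.9  0.5]
```

>>> jog_arm:
  rows: "0.7 1.1 0 0 0 0 -1;1.5 2.3 0 0 0 0 -1;2.0 3.0 0 0 0 0 -1;2.1 3.2 0 0 0 0 -1;2.1 3.2 0 0 0 0 -1"

```text
time: 19.35
position: [0.467, 0.0342, 0.1427]
tool_rot: [1.056, 2.959, 0.001]
ft_force: [0.1, -0.0, -0.1]
grip_width: 1.003
grip_force: 0.0
```

>>> jog_arm:
  rows: "1.6 2.5 0 0 0 0 -1;1.0 1.6 0 0 0 0 -1;0.6 1.0 0 0 0 0 -1;0 0 0 0 0 0 -1;0 0 0 0 0 0 -1"

```text
time: 19.98
position: [0.4749, 0.0905, 0.1426]
tool_rot: [1.061, 2.957, -0.001]
ft_force: [0.2, 0.9, -0.3]
grip_width: 0.996
grip_force: 0.0
```

```bash
python3 - <<'E'
from h import *; from bench import imaging
import pickle
m=imaging.get_image('wrist'); pickle.dump(m,open('w4.pkl','wb'))
t=imaging.get_image('top'); pickle.dump(t,open('t4.pkl','wb'))
c=np.zeros((600,800,3),np.uint8); c[:480,:640]=m['img']; cv2.imwrite('pics/w4.png',c[:480,:640])
goto(.475,.0915,.018,140.6)
E
```

```text
t 20.07 pos [0.4748 0.0906 0.1426] yaw 140.5 shift cm [ 0.05  0.08 12.46] turn [-0.     0.    -0.002] w 87.1 gf 0.0 F [-0.1  0.7 -0.6]
```

View pics/w4.png

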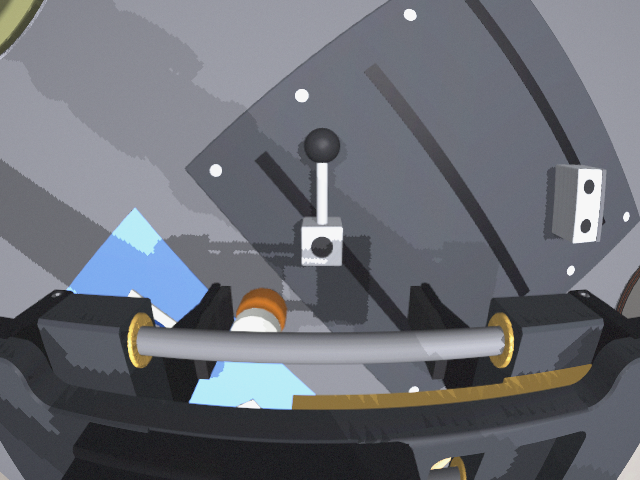

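Wrist view: lever hub hole at (322,246), ball at (322,146), straight along the tool's x, so the turn is right. The jar at (262,312) is clear of the finger line.

```bash
python3 - <<'E'
from h import *; import pickle
m=pickle.load(open('w4.pkl','rb')); a=cast(m,322,246,.048,True); b=cast(m,322,146,.036,True); d=b-a
print(a,b,np.hypot(*d[:2]),np.degrees(np.arctan2(d[1],d[0])))
goto(a[0],a[1],.018,140.6)
t=pickle.load(open('t4.pkl','rb'))['img']; cv2.imwrite('pics/t4.png',cv2.resize(t[170:310,360:520],(640,560),interpolation=cv2.INTER_CUBIC))
E
```

```text
[0.474111   0.09219325 0.048     ] [0.41919371 0.13739473 0.036     ] 0.07112722711779924 140.54279175577378
t 20.07 pos [0.4748 0.0906 0.1426] yaw 140.5 shift cm [ 0.16  0.08 12.46] turn [-0.     0.    -0.002] w 87.1 gf 0.0 F [-0.1  0.7 -0.6]
```

>>> jog_arm:
  rows: "0 0.1 2.0 0 0 0 -1;0 0 3.0 0 0 0 -1;0 0 3.0 0 0 0 -1;0 0 2.4 0 0 0 -1;0 0 1.0 0 0 0 -1"

```text
time: 20.7
position: [0.4746, 0.0916, 0.0274]
tool_rot: [-1.06, -2.956, 0.002]
ft_force: [0.4, 0.6, -0.0]
grip_width: 0.997
grip_force: 0.0
```

>>> jog_arm:
  rows: "0 0 0.6 0 0 0 -1;0 0 0.3 0 0 0 -1;0 0 0 0 0 0 -1;0 0 0 0 0 0 -1"

```text
time: 21.2
position: [0.4759, 0.0927, 0.0201]
tool_rot: [1.059, 2.957, 0.001]
ft_force: [0.3, 0.5, 0.4]
grip_width: 1.002
grip_force: 0.0
```

```bash
python3 -c "
from h import *
goto(.475,.0915,.018,140.6)"
```

```text
t 21.2 pos [0.4759 0.0927 0.0201] yaw 140.6 shift cm [-0.01 -0.15  0.21] turn [ 0.001  0.    -0.   ] w 87.2 gf 0.0 F [0.3 0.5 0.4]
```

>>> jog_arm:
  rows: "0 -0.1 0.2 0 0 0 -0.3;0 0 0 0 0 0 0.3;0 0 0 0 0 0 1;0 0 0 0 0 0 1;0 0 0 0 0 0 1"

```text
time: 21.82
position: [0.4749, 0.0918, 0.0176]
tool_rot: [1.059, 2.958, 0.0]
ft_force: [-0.4, -0.3, 0.2]
grip_width: 0.519
grip_force: 0.0
```

>>> jog_arm:
  rows: "0 0 0 0 0 0 1;0 0 0 0 0 0 1;0 0 0 0 0 0 1;0 0 0 0 0 0 1;0 0 0 0 0 0 1"

```text
time: 22.45
position: [0.4748, 0.0918, 0.0176]
tool_rot: [1.059, 2.958, 0.0]
ft_force: [0.4, 0.0, -0.6]
grip_width: 0.342
grip_force: 40.0
```

```bash
python3 -c "
from h import *
goto(.457,-.2798,.12)"
```

```text
t 22.45 pos [0.4748 0.0918 0.0176] yaw 140.6 shift cm [-22.21 -29.84 -10.25] turn [0. 0. 0.] w 29.8 gf 40.0 F [ 0.4  0.  -0.6]
```

View pics/t4.png

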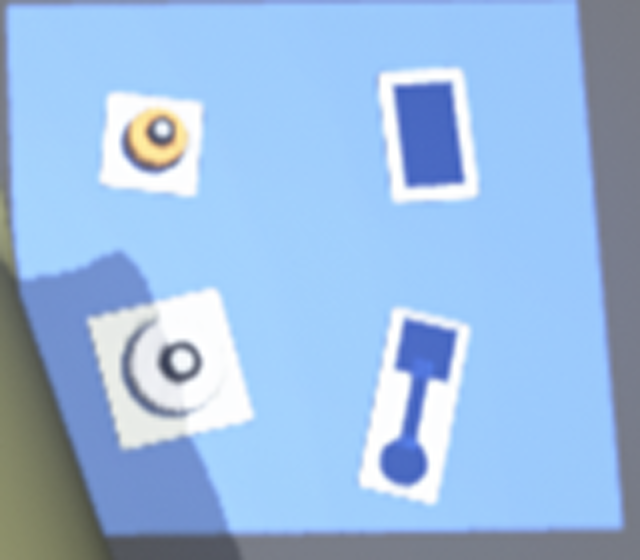

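The top crop shows the big wheel (175,365) standing concentric on its silhouette and the small one (157,137) on its own. The lever is gripped at 29.8 mm; I'll carry it over now.

>>> jog_arm:
  rows: "0 0 -1 0 0 0 1;0 0 -2.5 0 0 0 1;0 0 -3.5 0 0 0 1;0 0 -2 0 0 0 1;0 0 -1.2 0 0 0 1"

```text
time: 23.08
position: [0.4751, 0.0918, 0.1209]
tool_rot: [1.059, 2.957, 0.002]
ft_force: [-0.7, 0.1, -2.6]
grip_width: 0.341
grip_force: 40.0
```

>>> jog_arm:
  rows: "-0.9 -1.2 0 0 0 0 1;-2.0 -2.7 0 0 0 0 1;-2.4 -3.3 0 0 0 0 1;-2.7 -3.6 0 0 0 0 1;-2.7 -3.6 0 0 0 0 1"

```text
time: 23.7
position: [0.4644, -0.0899, 0.1184]
tool_rot: [-1.06, -2.955, 0.002]
ft_force: [0.5, -0.9, -3.0]
grip_width: 0.341
grip_force: 40.0
```

>>> jog_arm:
  rows: "-2.7 -3.6 0 0 0 0 1;-2.7 -3.6 0 0 0 0 1;-2.4 -3.3 0 0 0 0 1;-1.8 -2.4 0 0 0 0 1;-1.3 -1.7 0 0 0 0 1"

```text
time: 24.32
position: [0.4553, -0.2719, 0.1183]
tool_rot: [-1.063, -2.954, 0.002]
ft_force: [0.3, -0.4, -2.4]
grip_width: 0.343
grip_force: 40.0
```

>>> jog_arm:
  rows: "-0.6 -0.8 0 0 0 -0.05 1;0 0 0 0 0 -0.12 1;0 0 0 0 0 -0.12 1;0 0 0 0 0 -0.09 1;0 0 0 0 0 -0.05 1"

```text
time: 24.95
position: [0.4553, -0.2801, 0.1182]
tool_rot: [-0.402, -3.113, -0.0]
ft_force: [-0.3, 0.2, -1.9]
grip_width: 0.338
grip_force: 40.0
```

>>> jog_arm:
  rows: "0 0 0 0 0 0 1;0 0 0 0 0 0 1"

```text
time: 25.2
position: [0.4563, -0.2797, 0.1189]
tool_rot: [-0.406, -3.114, -0.0]
ft_force: [-0.2, -0.8, -1.5]
grip_width: 0.341
grip_force: 40.0
```

```bash
python3 - <<'E'
from h import *; from bench import imaging; import pickle
t=pickle.load(open('t4.pkl','rb')); print('bigcap',cast(t,404.75,259.75,.038))
goto(.457,-.2798,.008,165.3)
m=imaging.get_image('wrist'); pickle.dump(m,open('w5.pkl','wb')); cv2.imwrite('pics/w5.png',m['img'])
sils(m,(0,0,640,330))
E
```

```text
bigcap [ 0.45302086 -0.12015377  0.038     ]
t 25.2 pos [ 0.4563 -0.2797  0.1189] yaw 165.1 shift cm [-8.000e-02  1.000e-02  1.109e+01] turn [-0.    -0.001 -0.003] w 29.6 gf 40.0 F [-0.2 -0.8 -1.5]
px [337. 244.] circ [ 463.1 -267.6] 17.4 rect [array([ 463.1, -267.6]), array([10.1, 33.5]), np.float64(75.3)]
px [304. 244.] circ [ 456.4 -292.6] 17.1 rect [array([ 456.4, -292.8]), array([ 7.8, 33.5]), np.float64(74.7)]
```

View pics/w5.png

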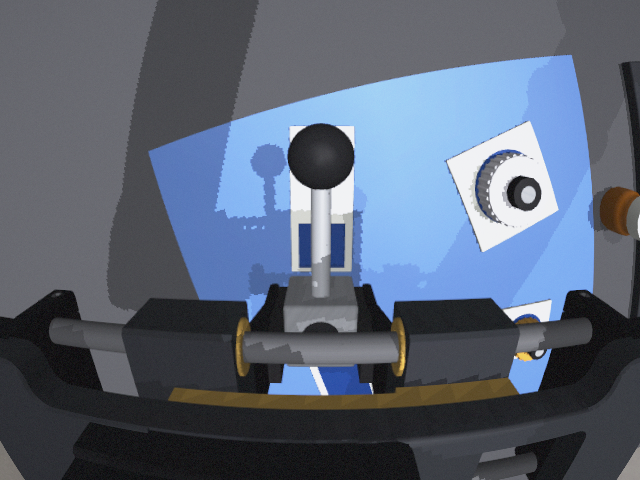

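Wrist view: ball at (321,156), and the lever lies over its pad. Hub square strips at (304,244) and (337,244); pad ends near rows 126 and 271. The pad position needs a check between the two views.

```bash
python3 - <<'E'
from h import *; import pickle
m=pickle.load(open('w5.pkl','rb')); h=cv2.cvtColor(m['img'],cv2.COLOR_BGR2HSV)
w=(h[...,1]<60)&(h[...,2]>120)
for col in(292,296,346,349): r=np.where(w[110:285,col])[0]+110; print(col,r.min(),r.max(),cast(m,col,r.min()-.5,.004,True)[:2].round(4),cast(m,col,r.max()+.5,.004,True)[:2].round(4))
for row in (125,135,145,262): r=np.where(w[row,280:365])[0]+280; print('row',row,r.min(),r.max())
for col in(304,337): r=np.where((h[200:290,col,1]>150)&(h[200:290,col,2]<215))[0]+200; print('sq',col,r.min(),r.max(),cast(m,col,r.min()-.5,.004,True)[:2].round(4),cast(m,col,r.max()+.5,.004,True)[:2].round(4))
t=pickle.load(open('t4.pkl','rb')); T=cv2.cvtColor(t['img'],cv2.COLOR_BGR2HSV)
print(T[256:262,462:472,1]); 
k=((T[...,1]>125)&(T[...,2]<235)).astype(np.uint8); q=np.zeros_like(k); q[246:296,449:478]=k[246:296,449:478]
for c in cv2.findContours(q,0,1)[0]:
  if cv2.contourArea(c)>30: print('topsil',[np.round(a,1) for a in cv2.minAreaRect((plane(t,c[:,0],.004)*1000).astype(np.float32))])
# top projections of predicted hub centres
for x in(.4574,.4600): print(proj(t,(x,-.2798,.004)))
E
```

```text
292 126 271 [ 0.3657 -0.2772] [ 0.4754 -0.3081]
296 126 271 [ 0.3665 -0.2743] [ 0.4762 -0.305 ]
346 126 271 [ 0.3759 -0.2388] [ 0.4864 -0.2664]
349 126 271 [ 0.3764 -0.2366] [ 0.4871 -0.264 ]Traceback (most recent call last):
  File "<stdin>", line 5, in <module>
    return umr_minimum(a, axis, None, out, keepdims, initial, where)
ValueError: zero-size array to reduction operation minimum which has no identity
```

```bash
python3 - <<'E'
from h import *; import pickle
m=pickle.load(open('w5.pkl','rb')); h=cv2.cvtColor(m['img'],cv2.COLOR_BGR2HSV)
for col in(295,305,338,348): print(col,[tuple(map(int,h[r,col])) for r in list(range(214,230,3))+list(range(258,286,2))])
t=pickle.load(open('t4.pkl','rb')); T=cv2.cvtColor(t['img'],cv2.COLOR_BGR2HSV)
k=((T[...,1]>125)&(T[...,2]<235)).astype(np.uint8); q=np.zeros_like(k); q[246:296,449:478]=k[246:296,449:478]
for c in cv2.findContours(q,0,1)[0]:
  if cv2.contourArea(c)>30: print('topsil',[np.round(a,1) for a in cv2.minAreaRect((plane(t,c[:,0],.004)*1000).astype(np.float32))])
print(cast(m,321,156,.137,True), cast(m,321,222,.004,True),cast(m,321,268,.004,True))
E
```

```text
295 [(45, 5, 214), (30, 5, 215), (38, 5, 215), (40, 7, 215), (36, 6, 214), (38, 5, 215), (36, 6, 215), (40, 4, 214), (43, 8, 215), (45, 7, 214), (51, 8, 213), (48, 6, 213), (45, 5, 217), (110, 117, 157), (111, 124, 160), (110, 51, 105), (114, 15, 86), (103, 21, 87), (115, 17, 89), (114, 15, 85)]
305 [(42, 6, 215), (40, 7, 216), (30, 5, 215), (116, 23, 168), (111, 176, 122), (112, 175, 121), (111, 174, 119), (111, 179, 117), (110, 181, 120), (111, 171, 115), (111, 143, 105), (45, 6, 176), (35, 8, 181), (110, 115, 142), (111, 124, 160), (111, 55, 107), (105, 11, 93), (120, 11, 91), (108, 14, 93), (132, 15, 85)]
338 [(105, 4, 237), (36, 6, 213), (45, 5, 214), (113, 19, 164), (111, 176, 120), (111, 171, 119), (111, 174, 120), (111, 174, 120), (111, 181, 120), (111, 177, 115), (112, 146, 105), (42, 7, 179), (45, 6, 183), (111, 99, 154), (110, 131, 156), (110, 50, 108), (116, 19, 94), (120, 11, 95), (120, 14, 93), (105, 16, 96)]
348 [(30, 6, 180), (42, 7, 182), (48, 7, 182), (45, 6, 180), (42, 7, 181), (54, 7, 182), (45, 6, 178), (42, 7, 178), (38, 6, 179), (50, 4, 179), (45, 6, 180), (48, 7, 180), (35, 8, 185), (111, 105, 151), (110, 129, 156), (111, 47, 108), (113, 22, 93), (116, 19, 95), (125, 17, 90), (120, 17, 91)]
topsil [array([ 428.6, -271.9]), array([30.2, 98.8]), np.float64(75.1)]
[ 0.38629931 -0.2607982   0.137     ] [ 0.44210457 -0.27532285  0.004     ] [ 0.47839682 -0.28491547  0.004     ]
```

The silhouette sits about 5 mm off the board's centre: its square end is ~4 mm from the board's edge, seen the same way in both views. So the hub target is the silhouette's square, TCP (.461,-.2803).

>>> jog_arm:
  rows: "-0.3 0.1 1.5 0 0 0 1;-0.2 0 3 0 0 0 1;0 0 3 0 0 0 1;0 0 1.4 0 0 0 1;0 0 0.6 0 0 0 1"

```text
time: 25.88
position: [0.4618, -0.2796, 0.0235]
tool_rot: [-0.404, -3.114, -0.0]
ft_force: [-0.1, 0.6, -2.9]
grip_width: 0.34
grip_force: 40.0
```

>>> jog_arm:
  rows: "0 0 0.6 0 0 0 1;0 0 0.4 0 0 0 1;0 0 0.2 0 0 0 1;0 0 0 0 0 0 1;0 0 0 0 0 0 1"

```text
time: 26.5
position: [0.4625, -0.2798, 0.0128]
tool_rot: [0.404, 3.115, 0.0]
ft_force: [0.5, 0.5, -2.1]
grip_width: 0.343
grip_force: 40.0
```

```bash
python3 -c "
from h import *
goto(.4612,-.2803,.0077,165.2)"
```

```text
t 26.5 pos [ 0.4625 -0.2798  0.0128] yaw 165.2 shift cm [ 0.11 -0.08  0.51] turn [0.    0.001 0.   ] w 29.8 gf 40.0 F [ 0.5  0.5 -2.1]
```

>>> jog_arm:
  rows: "0.1 -0.1 0.3 0 0 0 1;0 0 0.2 0 0 0 1;0 0 0 0 0 0 1;0 0 0 0 0 0 1"

```text
time: 27.0
position: [0.461, -0.2806, 0.0076]
tool_rot: [-0.404, -3.115, 0.0]
ft_force: [-0.6, -0.0, 0.2]
grip_width: 0.341
grip_force: 40.0
```

>>> jog_arm:
  rows: "0 0 0 0 0 0 0.2;0 0 0 0 0 0 0;0 0 0 0 0 0 -0.3;0 0 0 0 0 0 -0.3;0 0 -0.8 0 0 0 -0.3"

```text
time: 27.62
position: [0.4605, -0.2802, 0.0153]
tool_rot: [-0.404, -3.114, -0.0]
ft_force: [-0.4, -0.7, -0.0]
grip_width: 0.635
grip_force: 0.0
```

>>> jog_arm:
  rows: "0 0 -2.5 0 0 0 -0.5;0 0 -4.5 0 0 0 -1;0 0 -4.0 0 0 0.09 -1;0 0 -2 0 0 0.1 -1;0 0 0 0 0 0.1 -1"

```text
time: 28.25
position: [0.4624, -0.2813, 0.1483]
tool_rot: [0.854, 3.018, 0.0]
ft_force: [0.4, 0.3, -0.4]
grip_width: 0.989
grip_force: 0.0
```

>>> jog_arm:
  rows: "0 0 0 0 0 0.07 -1;0 0 0 0 0 0 -1"

```text
time: 28.5
position: [0.4611, -0.2806, 0.1461]
tool_rot: [0.954, 2.993, 0.0]
ft_force: [-0.4, -0.9, 0.0]
grip_width: 1.004
grip_force: 0.0
```

```bash
python3 -c "
from h import *
goto(.5895,.2885,.14,144.6)"
```

```text
t 28.5 pos [ 0.4611 -0.2806  0.1461] yaw 144.6 shift cm [22.46 53.84  0.61] turn [0.    0.001 0.001] w 87.3 gf 0.0 F [-0.4 -0.9  0. ]
```

>>> jog_arm:
  rows: "0.7 1.6 0 0 0 0 -1;1.3 3.2 0 0 0 0 -1;1.6 3.8 0 0 0 0 -1;1.8 4.3 0 0 0 0 -1;1.8 4.3 0 0 0 0 -1"

```text
time: 29.12
position: [0.5022, -0.0973, 0.1459]
tool_rot: [0.953, 2.993, 0.001]
ft_force: [0.5, 0.0, 0.4]
grip_width: 1.001
grip_force: 0.0
```

>>> jog_arm:
  rows: "1.8 4.3 0 0 0 0 -1;1.8 4.3 0 0 0 0 -1;1.8 4.3 0 0 0 0 -1;1.8 4.3 0 0 0 0 -1;1.8 4.3 0 0 0 0 -1"

```text
time: 29.75
position: [0.5534, 0.1302, 0.1459]
tool_rot: [0.953, 2.993, 0.0]
ft_force: [0.6, -0.7, -0.2]
grip_width: 0.999
grip_force: 0.0
```

>>> jog_arm:
  rows: "1.8 4.3 0 0 0 0 -1;1.6 3.8 0 0 0 0 -1;1.3 3.2 0 0 0 0 -1;0.9 2.2 0 0 0 0 -1;0.7 1.6 0 0 0 0 -1"

```text
time: 30.38
position: [0.5892, 0.2896, 0.1454]
tool_rot: [-0.952, -2.994, 0.0]
ft_force: [0.9, 0.3, -0.5]
grip_width: 0.999
grip_force: 0.0
```

>>> jog_arm:
  rows: "0 0 0 0 0 0 -1;0 0 0 0 0 0 -1;0 0 0 0 0 0 -1"

```text
time: 30.75
position: [0.5895, 0.2869, 0.1458]
tool_rot: [0.958, 2.992, -0.0]
ft_force: [-0.2, -1.0, -0.4]
grip_width: 1.002
grip_force: 0.0
```

```bash
python3 - <<'E'
from h import *; from bench import imaging; import pickle
goto(.5895,.2885,.018,144.6)
m=imaging.get_image('wrist'); pickle.dump(m,open('w6.pkl','wb'))
t=imaging.get_image('top'); pickle.dump(t,open('t6.pkl','wb'))
a=cv2.resize(m['img'][180:320,240:400],(480,420)); b=cv2.resize(t['img'][235:305,360:490],(780,420),interpolation=cv2.INTER_CUBIC)[:,:]
o=np.zeros((600,800,3),np.uint8); o[:260,:]=cv2.resize(b,(800,431))[:260] if 0 else 0
o[:300,:343]=cv2.resize(a,(343,300)); o[:300,343:]=cv2.resize(t['img'][240:300,400:491],(457,300),interpolation=cv2.INTER_CUBIC)
cv2.imwrite('pics/w6.png',o[:300])
E
```

```text
t 30.75 pos [0.5895 0.2869 0.1458] yaw 144.5 shift cm [ 0.1   0.13 12.78] turn [-0.     0.    -0.002] w 87.2 gf 0.0 F [-0.2 -1.  -0.4]
```

View pics/w6.png

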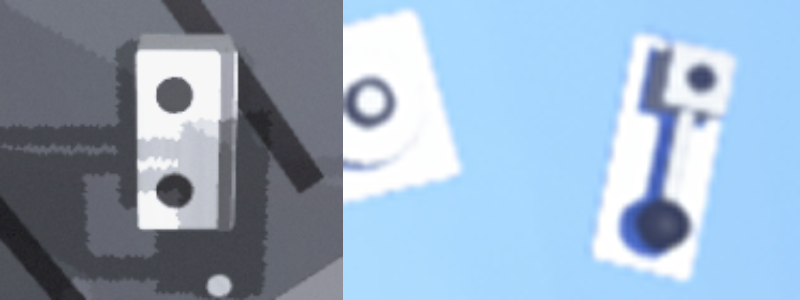

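Left: the jaw block squarely aligned with the fingers, holes at (174,95) and (174,190), dark strip on its right edge. Right: the lever on its pad, hub at (702,77) and ball at (664,225). Checking both numerically.

```bash
python3 - <<'E'
from h import *; import pickle
m=pickle.load(open('w6.pkl','rb')); t=pickle.load(open('t6.pkl','rb'))
f=lambda x,y:(400+(x-343)/457*91-.5,240+y/5-.5)
hub,ball=cast(t,*f(702,77),.038),cast(t,*f(664,225),.026); d=ball-hub
print('lever',hub,ball,np.hypot(*d[:2]),np.degrees(np.arctan2(d[1],d[0])))
g=lambda x,y:(240+x/343*160-.5,180+y/300*140-.5)
a,b=cast(m,*g(174,95),.05,True),cast(m,*g(174,190),.05,True); print('jaw holes',(a+b)/2)
P=[cast(m,*g(*p),.05,True) for p in((137,50),(137,228),(220,50),(220,228),(238,50),(238,228))]
for p in P: print(p[:2].round(4))
tc=np.mean([P[0],P[1],P[2],P[3]],0); print(tc); goto((a+b)[0]/2,(a+b)[1]/2,.018,144.5)
E
```

```text
lever [ 0.46326769 -0.28186717  0.038     ] [ 0.39256109 -0.26252882  0.026     ] 0.07330343655179143 164.70361084616087
jaw holes [0.58874533 0.28733145 0.05      ]
[0.5555 0.2961]
[0.6066 0.2586]
[0.5713 0.3183]
[0.6236 0.2824]
[0.5748 0.3232]
[0.6273 0.2876]
[0.58925259 0.28885737 0.05      ]
t 30.85 pos [0.5894 0.2874 0.1459] yaw 144.5 shift cm [ 0.05 -0.05 12.79] turn [0.    0.    0.001] w 87.0 gf 0.0 F [-0.9  0.   0.7]
```

>>> jog_arm:
  rows: "0.1 0.3 2.0 0 0 0 -1;0 0 3.2 0 0 0 -1;0 0 3.2 0 0 0 -1;0 0 2.2 0 0 0 -1;0 0 1.0 0 0 0 -1"

```text
time: 31.48
position: [0.5885, 0.2907, 0.0266]
tool_rot: [-0.954, -2.99, 0.005]
ft_force: [-0.3, -0.8, -0.2]
grip_width: 1.001
grip_force: 0.0
```

>>> jog_arm:
  rows: "0 0 0.6 0 0 0 -1;0 0 0.4 0 0 0 -1;0 0 0 0 0 0 -1;0 0 0 0 0 0 -1"

```text
time: 31.98
position: [0.5906, 0.2917, 0.0203]
tool_rot: [0.955, 2.992, 0.002]
ft_force: [0.2, 0.1, -0.9]
grip_width: 1.001
grip_force: 0.0
```

```bash
python3 -c "
from h import *
goto(.5905,.2905,.018,144.5)"
```

```text
t 31.98 pos [0.5906 0.2917 0.0203] yaw 144.6 shift cm [-0.06 -0.11  0.23] turn [0.001 0.    0.002] w 87.1 gf 0.0 F [ 0.2  0.1 -0.9]
```

>>> jog_arm:
  rows: "0 -0.1 0.2 0 0 0 -0.3;0 0 0 0 0 0 0;0 0 0 0 0 0 0.1;0 0 0 0 0 0 0.2;0 0 0 0 0 0 0.3"
  force: 40

```text
time: 32.6
position: [0.5896, 0.2907, 0.0176]
tool_rot: [0.955, 2.993, 0.0]
ft_force: [-0.0, -0.2, 0.2]
grip_width: 0.515
grip_force: 0.0
```

>>> jog_arm:
  rows: "0 0 0 0 0 0 1;0 0 0 0 0 0 1;0 0 0 0 0 0 1"
  force: 55

```text
time: 32.98
position: [0.5898, 0.2909, 0.0177]
tool_rot: [0.955, 2.993, 0.001]
ft_force: [1.2, 1.8, -0.2]
grip_width: 0.386
grip_force: 55.0
```

```bash
python3 - <<'E'
from h import *; from bench import imaging; import pickle
goto(.600,-.292,.12,183.2)
m=imaging.get_image('top'); im=m['img']; h=cv2.cvtColor(im,cv2.COLOR_BGR2HSV)
cv2.imwrite('pics/t7.png',cv2.resize(im[170:310,205:365],(640,560),interpolation=cv2.INTER_CUBIC))
E
```

```text
t 32.98 pos [0.5898 0.2909 0.0177] yaw 144.6 shift cm [-34.59 -46.93 -10.26] turn [ 0.001  0.    -0.674] w 33.6 gf 55.0 F [ 1.2  1.8 -0.2]
```

>>> jog_arm:
  rows: "0 0 -1 0 0 0 1;0 0 -2.5 0 0 0 1;0 0 -3.5 0 0 0 1;0 0 -2 0 0 0 1;0 0 -1.2 0 0 0 1"

```text
time: 33.65
position: [0.5896, 0.2905, 0.1205]
tool_rot: [0.955, 2.993, 0.001]
ft_force: [0.1, -0.0, -4.9]
grip_width: 0.385
grip_force: 55.0
```

>>> jog_arm:
  rows: "-0.7 -1.0 0 0 0 0 1;-1.7 -2.4 0 0 0 0 1;-2.1 -2.8 0 0 0 0 1;-2.4 -3.3 0 0 0 0 1;-2.4 -3.3 0 0 0 0 1"

```text
time: 34.28
position: [0.5899, 0.1297, 0.1179]
tool_rot: [-0.955, -2.991, 0.004]
ft_force: [-0.9, 0.7, -4.2]
grip_width: 0.383
grip_force: 55.0
```

>>> jog_arm:
  rows: "-2.4 -3.3 0 0 0 0 1;-2.4 -3.3 0 0 0 0 1;-2.4 -3.3 0 0 0 0 1;-2.4 -3.3 0 0 0 0 1;-2.4 -3.3 0 0 0 0 1"

```text
time: 34.9
position: [0.5918, -0.0738, 0.118]
tool_rot: [-0.955, -2.99, 0.002]
ft_force: [0.9, -0.1, -4.7]
grip_width: 0.387
grip_force: 55.0
```

>>> jog_arm:
  rows: "-2.4 -3.3 0 0 0 0 1;-2.4 -3.3 0 0 0 0 1;-2.1 -2.8 0 0 0 0 1;-1.7 -2.4 0 0 0 0 1;-1.7 -2.3 0 0 0 0 1"

```text
time: 35.52
position: [0.5938, -0.2478, 0.1178]
tool_rot: [-0.956, -2.989, 0.001]
ft_force: [-0.0, -0.1, -4.4]
grip_width: 0.387
grip_force: 55.0
```

>>> jog_arm:
  rows: "-1.7 -2.3 0 0 0 0 1;-1.1 -1.4 0 0 0 -0.06 1;0 0 0 0 0 -0.12 1;0 0 0 0 0 -0.15 1;0 0 0 0 0 -0.15 1"

```text
time: 36.15
position: [0.5952, -0.293, 0.1175]
tool_rot: [-0.21, -3.131, -0.001]
ft_force: [0.1, -0.4, -4.0]
grip_width: 0.389
grip_force: 55.0
```

>>> jog_arm:
  rows: "0 0 0 0 0 -0.12 1;0 0 0 0 0 -0.07 1;0 0 0 0 0 0 1;0 0 0 0 0 0 1"

```text
time: 36.65
position: [0.5963, -0.2928, 0.1186]
tool_rot: [0.079, -3.139, -0.001]
ft_force: [-0.6, -0.2, -4.9]
grip_width: 0.391
grip_force: 55.0
```

```bash
python3 - <<'E'
from h import *; from bench import imaging; import pickle
goto(.599,-.2923,.008,183.2)
m=imaging.get_image('wrist'); pickle.dump(m,open('w7.pkl','wb')); cv2.imwrite('pics/w7.png',m['img']); sils(m,(240,180,420,300),60)
E
```

```text
t 36.65 pos [ 0.5963 -0.2928  0.1186] yaw -177.1 shift cm [-0.29  0.03 11.06] turn [ 0.001 -0.002 -0.005] w 34.0 gf 55.0 F [-0.6 -0.2 -4.9]
px [322. 223.] circ [ 582.2 -292. ] 25.3 rect [array([ 582.1, -292.2]), array([34. , 38.2]), np.float64(3.6)]
```

View pics/w7.png

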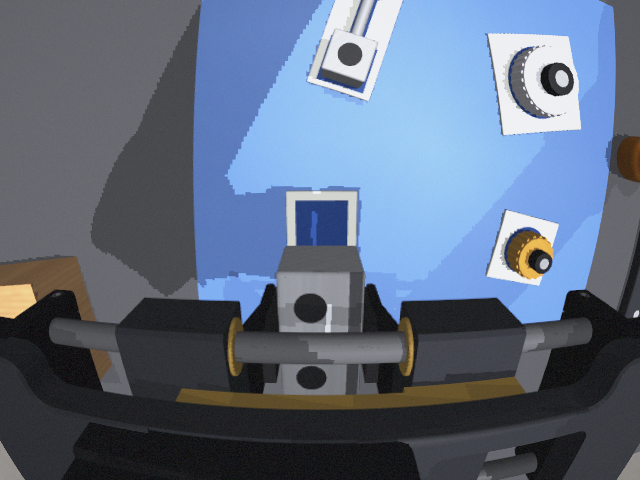

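Wrist view: the gripped block (320,320) lies parallel to its pad's silhouette (322,223), and the other three parts stand on theirs. The wrist estimate of the rectangle's centre, x≈.5996, agrees with the top view within the bias seen before. Lowering.

>>> jog_arm:
  rows: "-0.3 0 1.5 0 0 -0.008 1;0 0 3 0 0 0 1;0 0 3 0 0 0 1;0 0 1.4 0 0 0 1;0 0 0.8 0 0 0 1"

```text
time: 37.33
position: [0.6, -0.2922, 0.0215]
tool_rot: [0.095, -3.139, -0.001]
ft_force: [-0.8, 0.5, -3.9]
grip_width: 0.382
grip_force: 55.0
```

>>> jog_arm:
  rows: "0 0 0.4 0 0 0 1;0 0 0.3 0 0 0 1;0 0 0.2 0 0 0 1;0 0 0 0 0 0 1;0 0 0 0 0 0 1"

```text
time: 37.95
position: [0.6004, -0.2925, 0.0139]
tool_rot: [-0.095, 3.14, -0.0]
ft_force: [-0.0, 0.0, -4.0]
grip_width: 0.386
grip_force: 55.0
```

```bash
python3 -c "
from h import *
goto(.599,-.2923,.0078,183.4)"
```

```text
t 37.95 pos [ 0.6004 -0.2925  0.0139] yaw -176.5 shift cm [0.14 0.02 0.61] turn [-0.     0.001  0.001] w 33.6 gf 55.0 F [-0.  0. -4.]
```

>>> jog_arm:
  rows: "0.1 0 0.3 0 0 0 1;0 0 0.2 0 0 0 1;0 0 0.1 0 0 0 1;0 0 0 0 0 0 1;0 0 0 0 0 0 1"

```text
time: 38.58
position: [0.5992, -0.2925, 0.0076]
tool_rot: [-0.095, 3.14, 0.0]
ft_force: [0.1, 0.6, -2.0]
grip_width: 0.386
grip_force: 55.0
```

```bash
python3 -c "
from h import *
goto(.599,-.2923,.0078,183.4)"
```

```text
t 38.58 pos [ 0.5992 -0.2925  0.0076] yaw -176.5 shift cm [ 0.02  0.02 -0.02] turn [0.    0.    0.001] w 33.5 gf 55.0 F [ 0.1  0.6 -2. ]
```

Touching down; release, rise and back away.

>>> jog_arm:
  rows: "0 0 0 0 0 0 0.2;0 0 0 0 0 0 0;0 0 0 0 0 0 -0.3;0 0 0 0 0 0 -0.4;0 0 -0.8 0 0 0 -0.4"

```text
time: 39.2
position: [0.5987, -0.2922, 0.0152]
tool_rot: [0.094, -3.139, -0.001]
ft_force: [0.1, 0.0, -0.3]
grip_width: 0.679
grip_force: 0.0
```

>>> jog_arm:
  rows: "0 0 -2.5 0 0 0 -0.5;0 0 -4 0 0 0 -1;0 0 -4.0 0 0 0 -1;0 0 -3 0 0 0 -1;1 2 0 0 0 0 -1"

```text
time: 39.83
position: [0.5897, -0.2758, 0.1548]
tool_rot: [-0.091, 3.134, -0.006]
ft_force: [0.7, 0.2, -0.1]
grip_width: 0.99
grip_force: 0.0
```

>>> jog_arm:
  rows: "0 4 0 0 0 0 -1;0 4 0 0 0 0 -1;0 4 0 0 0 0 -1;0 4 0 0 0 0 -1;0 4 0 0 0 0 -1"

```text
time: 40.45
position: [0.576, -0.0723, 0.1514]
tool_rot: [-0.094, 3.139, 0.0]
ft_force: [-0.3, 0.8, -0.4]
grip_width: 1.0
grip_force: 0.0
```

>>> jog_arm:
  rows: "0 4 0 0 0 0 -1;0 4 0 0 0 0 -1;0 2 0 0 0 0 -1;0 1 0 0 0 0 -1;0 0 0 0 0 0 -1"

```text
time: 41.08
position: [0.5695, 0.0364, 0.1509]
tool_rot: [-0.095, 3.14, -0.0]
ft_force: [-0.4, 0.1, -0.0]
grip_width: 0.996
grip_force: 0.0
```

```bash
python3 - <<'E'
from h import *; from bench import imaging; import pickle
goto(.6,0,.15)
t=imaging.get_image('top'); pickle.dump(t,open('t8.pkl','wb'))
cv2.imwrite('pics/t8.png',cv2.resize(t['img'][165:315,345:525],(720,600),interpolation=cv2.INTER_CUBIC))
E
```

```text
t 41.08 pos [0.5695 0.0364 0.1509] yaw -176.5 shift cm [-2.83 -3.82  0.09] turn [-0.     0.001 -0.   ] w 86.7 gf 0.0 F [-0.4  0.1 -0. ]
```

View pics/t8.png

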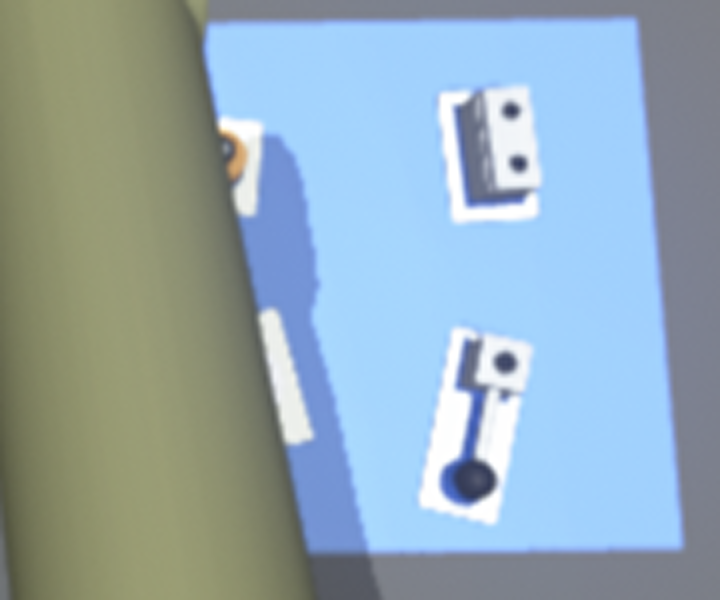

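The jaw block stands on its pad with holes at (511,110) and (518,163), and the lever is unchanged at (505,362). Numeric check, then hand in.

```bash
python3 - <<'E'
from h import *; import pickle
t=pickle.load(open('t8.pkl','rb')); f=lambda x,y:(345+x/4-.5,165+y/4-.5)
a,b=cast(t,*f(511,110),.04),cast(t,*f(518,163),.04); print((a+b)/2,np.degrees(np.arctan2(*(a-b)[[1,0]])))
h=cv2.cvtColor(t['img'],cv2.COLOR_BGR2HSV); k=((h[...,1]<25)&(h[...,2]>200)).astype(np.uint8)
for p in((485,90),(527,87),(539,187),(497,192)): print(cast(t,*f(*p),.04)[:2].round(4))
E
```

```text
[ 0.60371398 -0.29646043  0.04      ] 3.2361808208259117
[ 0.6337 -0.2802]
[ 0.6354 -0.3066]
[ 0.5714 -0.3093]
[ 0.5685 -0.2831]
```

```bash
python3 -c "
from bench import ticket
print(ticket.close_job())"
```

```text
the job is handed in; nothing more can be done
None
```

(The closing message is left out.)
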